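# Clear the viewing mat and show a sample slide to the bench camera

## Task

The screw caddy is standing on the viewing mat in front of the bench camera: hang it by its handle bar on both prongs of the double hook and let go of it. Then pick the acrylic sample slide off its round rest by its clear end, and hold it level, label side up, about 60 mm above the mat, with its frosted end (the end with the small notch cut out of one corner) centred over the mat's cross mark and pointing at the camera, your fingers clear of the frosted end. Finish while still holding it there, steady and touching nothing else, and leave the glue bottle, tape measure and rotary tool alone.

Things in the scene. Friction and masses are not known exactly. Their poses are not given: they have to be found in the camera images.
- caddy: Open steel tray of screws, 76 (x) by 130 (y) by 40 mm high, 0.25 kg, with a fixed square handle over it: two uprights at y = -60 and +60 mm joined by a straight bar along y, 12 (x) by 10 (z) mm in section, its axis 130 mm high. Origin: centre of its underside, z up. It starts upright on the mat. It is the same both ways round
- caddy_bar (a point): Middle of the caddy's handle bar (on the bar's axis), 130 mm above the caddy's underside
- hookstand: Fixed stand with a double hook: two parallel steel prongs, 8 mm thick, at y = -34 and +34 mm, running from a post at x = +90 mm towards -x. Fingers holding the middle of a bar fit between them (free from x = -30 to +80 mm). Crossbar of the post tops out at 220 mm; base plate 10 mm high. Origin: on the table, straight under the middle of the seat
- seat (a point): Middle of the hook's seat, between the prongs, 194 mm above the table. Each prong slopes down from the post to a flat seat from x = -18 to +18 mm (its top at this height) and turns up to 214 mm at its free end, x = -30 mm. A hung bar lies along y across both seats, its axis 199 mm above the table
- viewer: Fixed viewing stand: rubber mat 150 (x) by 170 (y) by 4 mm with a white cross mark at its centre, and a small inspection camera on a post beyond the mat at x = +100 to +150 mm, up to 150 mm high, looking back and down at the space above the mark. Origin: centre of the mat's underside on the table. Its +x axis points from the mark to the camera
- mark (a point): The cross mark, on top of the mat at its centre, 4 mm above the table
- rest: Fixed round rest, 36 mm across, 30 mm high, with a rubber top, on which the slide lies by its middle. Origin: centre of its underside on the table
- slide: Acrylic sample slide, 110 (x) by 40 (y) by 6 mm, about 35 g, lying flat, label side up, its middle on the rest, turned any way. Origin: centre of its underside; +z out of the label side. +x points to the frosted end (frosted from x = +25 to +55 mm), which has a 12 by 12 mm notch cut out of its corner at x = +55, y = +20 mm. The rest, to x = -55 mm, is clear
- label (a point): Middle of the frosted end, on the label side: x = +40 mm, y = 0, z = 6 mm in the slide's frame. A small blank paper label lies there
- clear_end (a point): Point on the slide's clear end, label side: x = -40 mm, y = 0, z = 6 mm in the slide's frame. Fingers gripping across the 40 mm width here pass clear of the rest
- glue: Bystander: white glue bottle, 52 mm across, 140 mm high. Origin: centre of its underside
- tape: Bystander: tape measure, 65 by 30 by 62 mm high. Origin: centre of its underside
- rotary: Bystander: rotary hand tool lying along its x axis, from x = -65 to +113 mm, 48 mm thick. Origin: on the table under its grip

How it is judged (in metres and radians):
On the way:
1. the caddy hangs on both prongs of the hook by its handle bar, let go, while the slide is still on its rest (x of caddy_bar in the frame of hookstand between -0.026 and 0.03 m and y of caddy_bar in the frame of hookstand between -0.026 and 0.026 m and height (world z) of caddy_bar between 0.19 and 0.212 m and angle between caddy's own z axis and vertical below 0.3 rad and contact force between caddy and hookstand above 0.8 N and contact force between caddy and the arm below 0.1 N and contact force between caddy and the fingers below 0.1 N and contact force between slide and rest above 0.1 N), for 0.3 s.
At the end, for the whole second after the job is handed in: Caddy hangs still by its bar on both prongs (26 mm), let go. Fingers hold the slide by its clear end, label up, level (11 deg), still, touching nothing else; middle of the frosted end within 18 mm of the mark in plan, 35 to 90 mm above the mat, pointing at the camera (15 deg) (x of caddy_bar in the frame of hookstand between -0.026 and 0.03 m and y of caddy_bar in the frame of hookstand between -0.026 and 0.026 m and height (world z) of caddy_bar between 0.19 and 0.212 m and angle between caddy's own z axis and vertical below 0.3 rad and contact force between caddy and hookstand above 0.8 N and contact force between caddy and the arm below 0.1 N and contact force between caddy and the fingers below 0.1 N and contact force between slide and the fingers above 1 N and distance between the grasp point and label above 0.03 m and angle between slide's own z axis and vertical below 0.2 rad and horizontal distance between label and mark below 0.018 m and z of label in the frame of mark between 0.035 and 0.09 m and angle between the x axis of slide and the x axis of viewer, either way round below 0.26 rad and x of clear_end in the frame of mark below -0.05 m and contact force between each of slide, the arm, the fingers and viewer below 0.1 N and contact force between slide and caddy below 0.1 N and contact force between slide and rest below 0.1 N and linear speed of slide below 0.03 m/s and linear speed of caddy below 0.05 m/s); the arm keeps its last pose, push and grip.
It fails at once if the slide is dropped to the table or mat (height (world z) of slide below 0.012 m).
It fails at once if the glue bottle is disturbed (distance of glue from where it was at the start of the episode above 0.03 m or angle between glue's own z axis and vertical above 0.5 rad).
It fails at once if the tape measure is disturbed (distance of tape from where it was at the start of the episode above 0.03 m or angle between tape's own z axis and vertical above 0.5 rad).
It fails at once if the rotary tool is disturbed (distance of rotary from where it was at the start of the episode above 0.03 m or angle between rotary's own z axis and vertical above 0.5 rad).
It also fails if it takes over 54 s, if anything falls off the work surface, if the arm or the gripper's body presses on something with over 40 N, if the wrist force passes 120 N, or if a joint passes its speed limit or range.

## Robot

A 7-joint arm with a two-finger parallel gripper is mounted at the origin on the work surface. World frame = base frame: x ahead of the robot, y to its left, z up, the work surface at z = 0. Lengths are in m, angles in degrees, forces in N, time in s.
With the tool pointing down it reaches from about 0.35 to 0.775 m from the base axis. Payload 3.1 kg.
Tool frame: the origin (TCP) lies on the centre line of the jaws, within the pads' length; the fingertips stand 11 mm ahead of it and the grasp point (between the pads) lies 8 mm behind it; z points along the fingers, y is the direction in which the jaws open and shut (so a half turn about z gives the same grasp; the last joint's range is limited). The gripper opens to 85 mm and grips with 20 to 120 N. Pads are 22 mm wide; open, the fingers measure 114 mm over their backs; the gripper's body (76 mm by 85 mm) begins 54 mm behind the grasp point. The pads swing forward as they close: fully open they stand 13 mm farther back than shut.
Start: joints at [62.412, 17.813, 0.802, 86.603, -0.252, 75.585, -1.558], TCP at [0.234, -0.498, 0.242] pointing down, gripper open.
Joint ranges: [-154.91, 154.91], [-16.99, 109.72], [-72.82, 74.43], [7.12, 147.25], [-82.49, 262.49], [11.32, 116.49], [-174.64, 174.64]. Speed limits (degrees/s): [159.86, 159.86, 180, 180, 180, 180, 180].

## Interface

Orientations are given as a 3x3 rotation matrix whose columns are the frame's x, y, z axes.
In Python, from rig import status, imaging, arm gives the robot as it stands. The module is installed in compiled form; this text tells all that it offers.
- The arm moves only by the tool apply_moves, never from a script. Its argument "increments" is a list of rows, each an object of numbers: "jaw": the opening, from -1 (shut) to 1 (fully open); "x", "y", "z": the shift along the tool's x, y, z in mm; "rx", "ry", "rz": the turn, a rotation vector about the tool's x, y, z in rad. In form: [{"jaw": .., "x": .., "y": .., "z": .., "rx": .., "ry": .., "rz": ..}, ...]. A call has exactly 10 rows; each row is the pose to reach, as a shift and turn from the pose commanded when the call began, along the tool's axes at that moment; what a row does not reach only later rows make up. A row lasts 1/8 s, in which the tool goes at most 62.5 mm and 10.7 degrees, less where a joint would pass 70% of its speed; a pose out of reach is approached as far as the arm can. A call with a gripper value outside its range is refused whole. The fingers move at their own pace and stop on an object; "force" is the grip in N (left out, the last holds). Time passes only in rows, so rows that repeat a pose let the fingers close, or fill a call up. It gives the time, the measured TCP pose, the force and the opening at its end, in the units of the state.
- status.get_obs(): the state, without advancing time (a new reading comes with each control period).
- imaging.camera(name): name is "side" or "top" or "wrist"; returns the picture (420x560x3 uint8, red, green, blue); there is no depth.
- imaging.get_calibration(name): a dict with "fx", "fy", "cx", "cy" (pixels), "position" and "attitude" of the camera in the world. Camera axes: x right, y down, z forward; pixel columns grow to the right and rows downward; lengths in m; the calibration is good to about 2 mm. The wrist camera is an equidistant fisheye: a pixel r from the principal point sees the ray r / f radians off the axis. A picture is of the moment at which its call begins: read the wrist's pose just before it. get_calibration takes no time and is no camera call; for the wrist camera it gives the pose at the moment of the call.
- arm.hand_in(): hands the job in, once; it reports no verdict.
The state is a dict: "time_s": time; "joint_positions": joint angles; "joint_vel": joint speeds; "joint_torque": joint torques, N m; "ee_pos": TCP position; "tcp_rot": TCP orientation; "contact_force": force on the tool from outside, world axes, zero at the start; "moment": the same for the moment, N m; "opening": finger opening in m.
Only numpy, scipy, OpenCV 4.12 (cv2) and the standard library are available. Lean on these libraries where they do the work, as an engineer would, in place of code of your own. Each camera call takes 0.05 s, during which the arm holds its last target.

## Working session

There is one attempt and no reset: what is moved stays moved. The work goes in short steps, Python scripts to look and compute and a tool call to move; the robot and the scene stay as the last step left them, time stands still between calls to the robot, and variables do not carry over. Pictures are saved under pics/ and viewed, and the job is handed in when it is done.

Besides the shell and the picture viewer there is one more tool, called after "Call:" as name(argument=value, ...), one argument or row to a line, values as JSON. apply_moves: Moves the arm, as the interface text tells. Its arguments: {"type":"object","properties":{"increments":{"type":"array","items":{"type":"object","properties":{"jaw":{"type":"number"},"x":{"type":"number"},"y":{"type":"number"},"z":{"type":"number"},"rx":{"type":"number"},"ry":{"type":"number"},"rz":{"type":"number"}}}},"force":{"type":"number"}},"required":["increments"]}

```bash
mkdir -p pics
python3 - <<'E'
from rig import status, imaging, arm
import cv2, numpy as np
np.set_printoptions(precision=4,suppress=True)
o=status.get_obs(); print(o)
for n in ["side","top","wrist"]:
    print(n,imaging.get_calibration(n))
    cv2.imwrite(f"pics/{n}0.png",imaging.camera(n)[:,:,::-1])
E
```

```text
{'time_s': 0.0, 'joint_positions': array([62.413 , 17.8624,  0.8017, 86.6929, -0.2534, 75.5825, -1.5582]), 'joint_vel': array([-0.0823,  0.004 , -0.0583, -0.0471, -0.0822,  0.0164,  0.0995]), 'joint_torque': array([  0.    , -37.9915,   0.1456, -23.0588,   0.0121,   0.0136,
         0.    ]), 'ee_pos': array([ 0.2339, -0.497 ,  0.2412]), 'tcp_rot': array([[ 0.9048,  0.4258, -0.0011],
       [ 0.4258, -0.9048,  0.0021],
       [-0.0001, -0.0024, -1.    ]]), 'contact_force': array([-0.2943, -0.4349, -0.2456]), 'moment': array([ 0.0345,  0.0047, -0.0036]), 'opening': 0.0859923147191572}
side {'fx': 418.6852518664563, 'fy': 418.6852518664563, 'cx': 276.97475598967327, 'cy': 203.05101171876566, 'position': array([0.1527, 0.3783, 0.6778]), 'attitude': array([[-0.6788, -0.4969,  0.5407],
       [-0.7343,  0.4616, -0.4977],
       [-0.0023, -0.7349, -0.6782]])}
top {'fx': 511.1463056937128, 'fy': 511.1463056937128, 'cx': 273.8634979046089, 'cy': 214.59422798675388, 'position': array([ 0.4026, -0.0013,  1.3575]), 'attitude': array([[ 0.0067, -0.9871,  0.1599],
       [-0.9999, -0.0048,  0.0126],
       [-0.0117, -0.16  , -0.987 ]])}
wrist {'fx': 325.19226210127806, 'fy': 325.19226210127806, 'cx': 275.66115512053926, 'cy': 212.30133907617451, 'position': array([ 0.3016, -0.4656,  0.3725]), 'attitude': array([[ 0.4265, -0.8645, -0.2658],
       [-0.9045, -0.408 , -0.1241],
       [-0.0012,  0.2934, -0.956 ]])}
```

View pics/top0.png

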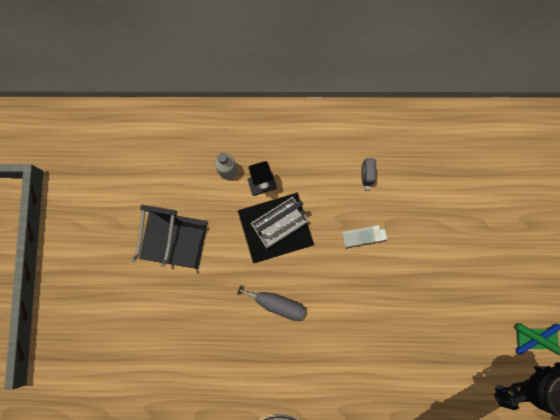

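View pics/side0.png

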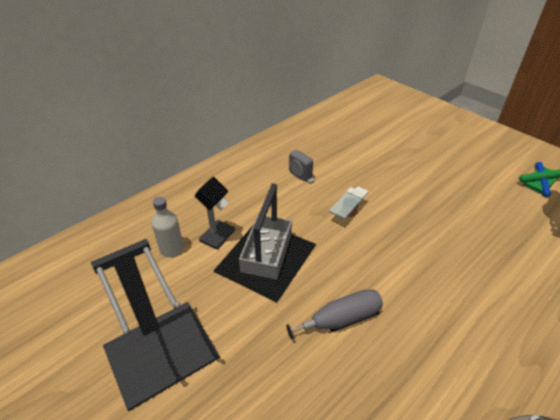

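View pics/wrist0.png

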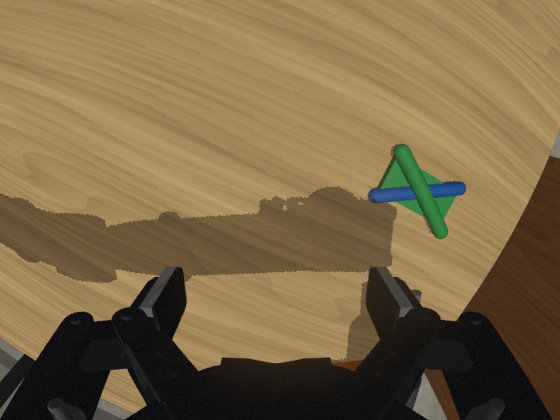

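Top view: hookstand at about (172,238), mat and caddy (277,225), slide (364,237), rotary (278,305), glue (226,166), tape (370,172). I'll enlarge these to measure them.

Run:
```python
import cv2
a=cv2.imread("pics/top0.png")
def crop(a,x,y,w,h,s,n): cv2.imwrite(f"pics/{n}.png",cv2.resize(a[y:y+h,x:x+w],None,fx=s,fy=s,interpolation=cv2.INTER_CUBIC))
crop(a,125,145,200,150,4,"t1")
crop(a,330,150,70,110,5,"t2")
b=cv2.imread("pics/side0.png")
crop(b,80,170,260,200,3,"s1")
crop(b,280,140,110,90,7,"s2")
```

```text
(no output)
```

View pics/t1.png

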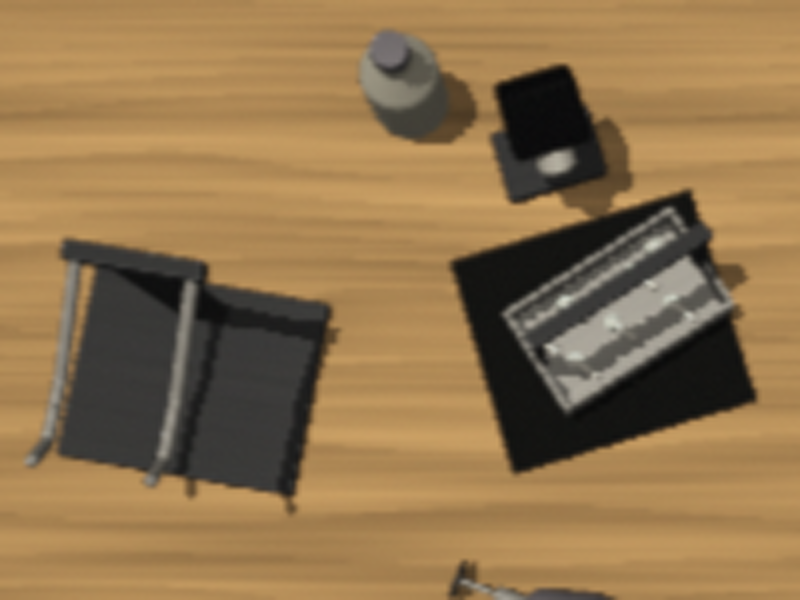

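View pics/t2.png

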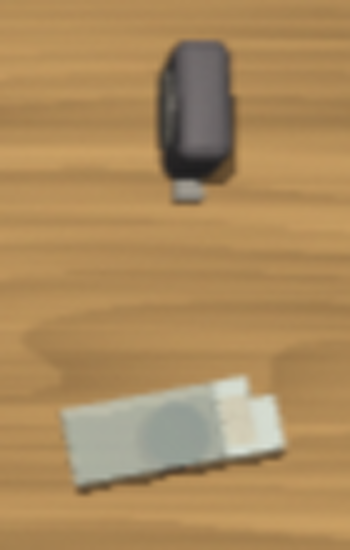

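View pics/s1.png

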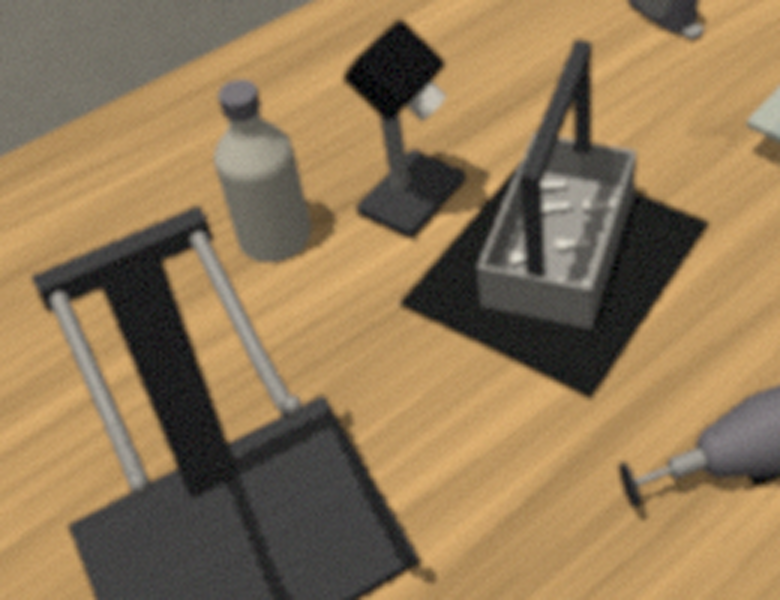

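View pics/s2.png

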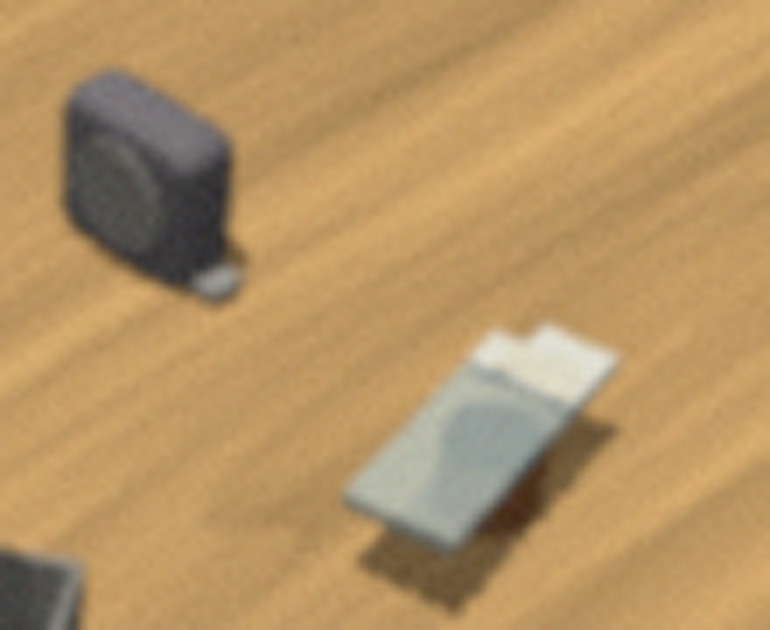

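```bash
cat > h.py <<'E'
import numpy as np, cv2
from rig import status, imaging, arm
np.set_printoptions(precision=4,suppress=True)
def ray(c,u,v):
    if c.get('fish'):
        d=np.array([u-c['cx'],v-c['cy']]);r=np.linalg.norm(d);t=r/c['fx']
        dc=np.array([*(d/r*np.sin(t)),np.cos(t)])
    else: dc=np.array([(u-c['cx'])/c['fx'],(v-c['cy'])/c['fy'],1])
    return c['attitude']@dc
def onz(c,uv,z):
    d=ray(c,*uv); p=c['position']; return (p+d*(z-p[2])/d[2])
def cal(n):
    c=dict(imaging.get_calibration(n)); c['fish']=(n=='wrist'); return c
def proj(c,P):
    q=c['attitude'].T@(np.asarray(P)-c['position'])
    if c['fish']:
        t=np.arctan2(np.hypot(q[0],q[1]),q[2]); s=t/np.hypot(q[0],q[1])
        return np.array([c['cx']+c['fx']*q[0]*s,c['cy']+c['fy']*q[1]*s])
    return np.array([c['cx']+c['fx']*q[0]/q[2],c['cy']+c['fy']*q[1]/q[2]])
def tri(c1,u1,c2,u2):
    A=[];b=[]
    for c,u in((c1,u1),(c2,u2)):
        d=ray(c,*u);d/=np.linalg.norm(d);M=np.eye(3)-np.outer(d,d);A.append(M);b.append(M@c['position'])
    s=np.linalg.lstsq(np.vstack(A),np.hstack(b),rcond=None)
    return s[0],s[1]
E
python3 - <<'E'
from h import *
c=cal('top'); s=cal('side')
T1=lambda u,v:(125+(u+.5)/4-.5,145+(v+.5)/4-.5)
T2=lambda u,v:(330+(u+.5)/5-.5,150+(v+.5)/5-.5)
S1=lambda u,v:(80+(u+.5)/3-.5,170+(v+.5)/3-.5)
S2=lambda u,v:(280+(u+.5)/7-.5,140+(v+.5)/7-.5)
m=np.array([onz(c,T1(*q),.004) for q in((453,262),(690,192),(755,402),(515,472))])
print('mat top',m,m.mean(0))
m2=np.array([onz(s,S1(*q),.004) for q in((402,303),(590,396),(708,222))])
print('mat side',m2, (m2[0]+m2[2])/2)
print('mat x ang',np.degrees(np.arctan2(*( (m[0]+m[1])/2-(m[2]+m[3])/2)[[1,0]])))
b=np.array([onz(c,T1(*q),.139) for q in((530,332),(705,235))]);print('bar top',b,b.mean(0),np.linalg.norm(b[0]-b[1]))
b=np.array([onz(s,S1(*q),.139) for q in((532,170),(583,45))]);print('bar side',b,b.mean(0))
print('tips',[onz(c,T1(*q),.212) for q in((33,462),(150,482))])
print('crossbar near side',[onz(c,T1(*q),.220) for q in((65,238),(207,262))])
print('crossbar side',[onz(s,S1(*q),.220) for q in((37,278),(205,210))])
print('tape etc')
print('base',[onz(c,T1(*q),.010) for q in((330,302),(290,495),(60,455))])
print('base side',[onz(s,S1(*q),.010) for q in((323,402),(418,565),(70,525))])
print('slide',[onz(c,T2(*q),.036) for q in((62,410),(245,377),(285,452),(80,490))])
print('slide side',[onz(s,S2(*q),.036) for q in((345,500),(495,335),(618,355),(450,550))])
print('rotary',onz(c,(240,291),.02),onz(c,(304,313),.02), 'glue',onz(c,(222,158),.14),'cam',onz(c,(260,172),.15))
E
```

```text
mat top [[ 0.6337  0.1128  0.004 ]
 [ 0.6824 -0.0464  0.004 ]
 [ 0.5404 -0.0895  0.004 ]
 [ 0.4931  0.0693  0.004 ]] [0.5874 0.0115 0.004 ]
mat side [[ 0.629   0.1143  0.004 ]
 [ 0.4888  0.0713  0.004 ]
 [ 0.5389 -0.0897  0.004 ]] [0.584  0.0123 0.004 ]
mat x ang 17.034905915369777
bar top [[ 0.5681  0.0543  0.139 ]
 [ 0.6279 -0.051   0.139 ]] [0.598  0.0017 0.139 ] 0.12110619032348921
bar side [[ 0.5614  0.0508  0.139 ]
 [ 0.6259 -0.0494  0.139 ]] [0.5937 0.0007 0.139 ]
tips [array([0.4832, 0.3292, 0.212 ]), array([0.4724, 0.2629, 0.212 ])]
crossbar near side [array([0.6096, 0.3152, 0.22  ]), array([0.5961, 0.2339, 0.22  ])]
crossbar side [array([0.604 , 0.3151, 0.22  ]), array([0.5886, 0.2357, 0.22  ])]
tape etc
base [array([0.6052, 0.194 , 0.01  ]), array([0.4767, 0.2168, 0.01  ]), array([0.5021, 0.3698, 0.01  ])]
base side [array([0.5956, 0.1989, 0.01  ]), array([0.4696, 0.22  , 0.01  ]), array([0.6249, 0.352 , 0.01  ])]
slide [array([ 0.5728, -0.162 ,  0.036 ]), array([ 0.5906, -0.2574,  0.036 ]), array([ 0.5515, -0.2771,  0.036 ]), array([ 0.5311, -0.1707,  0.036 ])]
slide side [array([ 0.5671, -0.1592,  0.036 ]), array([ 0.5867, -0.2559,  0.036 ]), array([ 0.5521, -0.278 ,  0.036 ]), array([ 0.5298, -0.1664,  0.036 ])]
rotary [0.4185 0.1021 0.02  ] [ 0.3636 -0.0634  0.02  ] glue [0.7404 0.1428 0.14  ] cam [0.7029 0.0485 0.15  ]
```

```bash
cat >> h.py <<'E'
def go(p,yaw,o=None):
    """deltas for TCP target p with tool z down, tool y azimuth yaw(deg)"""
    from scipy.spatial.transform import Rotation as R
    o=o or status.get_obs(); A=o['tcp_rot']; 
    y=np.array([np.cos(np.radians(yaw)),np.sin(np.radians(yaw)),0]); z=np.array([0,0,-1.]); x=np.cross(y,z)
    B=np.column_stack([x,y,z])
    print('t',o['time_s'],'d mm',A.T@(np.asarray(p)-o['ee_pos'])*1000,'rv',R.from_matrix(A.T@B).as_rotvec(), 'q7',o['joint_positions'][6])
E
python3 - <<'E'
from h import *
c=cal('top'); s=cal('side')
T1=lambda u,v:(125+(u+.5)/4-.5,145+(v+.5)/4-.5)
S1=lambda u,v:(80+(u+.5)/3-.5,170+(v+.5)/3-.5)
for a,b in(((33,462),(137,485)),((150,482),(290,405)),((530,332),(532,170)),((705,235),(583,45))): print(tri(c,T1(*a),s,S1(*b)))
go([.596,.001,.25],30.5)
E
```

```text
(array([0.4837, 0.331 , 0.2066]), array([0.]))
(array([0.4725, 0.2637, 0.2084]), array([0.]))
(array([0.5657, 0.0519, 0.1372]), array([0.]))
(array([ 0.6282, -0.0512,  0.1366]), array([0.]))
t 0.15 d mm [ 539.7508 -296.619    -8.0523] rv [-0.0015 -0.0014 -1.6633] q7 -1.5563097064754619
```

Call:
apply_moves(
  increments=[
    {"jaw":0.3,"x":54,"y":-30,"z":-1,"rz":-0.17},
    {"jaw":0.3,"x":108,"y":-60,"z":-2,"rz":-0.34},
    {"jaw":0.3,"x":162,"y":-89,"z":-3,"rz":-0.51},
    {"jaw":0.3,"x":216,"y":-119,"z":-4,"rz":-0.68},
    {"jaw":0.3,"x":270,"y":-148,"z":-5,"rz":-0.85},
    {"jaw":0.3,"x":324,"y":-178,"z":-6,"rz":-1.02},
    {"jaw":0.3,"x":378,"y":-208,"z":-6,"rz":-1.19},
    {"jaw":0.3,"x":432,"y":-237,"z":-7,"rz":-1.36},
    {"jaw":0.3,"x":486,"y":-267,"z":-8,"rz":-1.53},
    {"jaw":0.3,"x":540,"y":-296,"z":-8,"rz":-1.663},
  ],
)

```text
validation failed for argument at $.in...
```

Call:
apply_moves(
  increments=[
    {"jaw":0.3},
    {"jaw":0.3},
    {"jaw":0.3},
    {"jaw":0.3},
    {"jaw":0.3},
    {"jaw":0.3},
    {"jaw":0.3},
    {"jaw":0.3},
    {"jaw":0.3},
    {"jaw":0.3},
  ],
)

```text
validation failed for argument at $.in...
```

Run:
```python
from h import *
o=status.get_obs(); print(o['time_s'],o['ee_pos'],o['tcp_rot'],o['opening'],o['joint_positions'])
c=cal('wrist'); im=imaging.camera('wrist')[:,:,::-1].copy()
cv2.imwrite('pics/w1.png',im)
print(c)
for d in (.139,): print(proj(c,[.5657,.0519,.139]),proj(c,[.6282,-.0512,.139]),proj(c,[.586,.012,.004]))
go([.597,.0003,.126],30.5,o)
```

```text
0.15 [ 0.2339 -0.4972  0.2415] [[ 0.9048  0.4258 -0.0009]
 [ 0.4258 -0.9048  0.0016]
 [-0.0001 -0.0018 -1.    ]] 0.08545723667757375 [62.4136 17.8502  0.8059 86.6711 -0.2517 75.5848 -1.5563]
{'fx': 325.19226210127806, 'fy': 325.19226210127806, 'cx': 275.66115512053926, 'cy': 212.30133907617451, 'position': array([ 0.3016, -0.4656,  0.3726]), 'attitude': array([[ 0.4265, -0.8646, -0.2657],
       [-0.9045, -0.408 , -0.1244],
       [-0.0008,  0.2934, -0.956 ]]), 'fish': True}
[   9.4559 -168.403 ] [  84.8815 -209.2657] [  77.384  -138.3581]
t 0.15 d mm [ 540.3709 -295.3344  115.9455] rv [-0.0015 -0.0014 -1.6633] q7 -1.5563097064754619
```

View pics/w1.png

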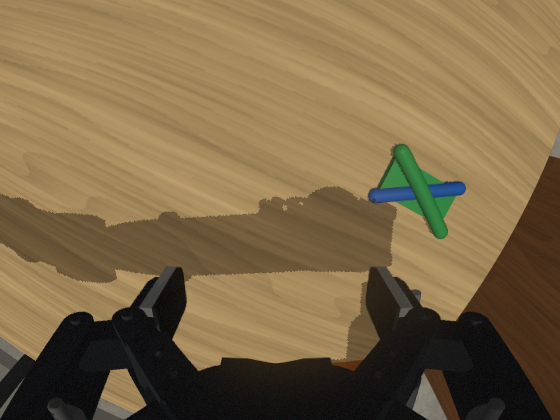

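The call was refused, probably because the rows need every key. I'll resend them with all keys filled in.

Call:
apply_moves(
  increments=[
    {"jaw":0.3,"x":54,"y":-30,"z":-1,"rx":0,"ry":0,"rz":-0.17},
    {"jaw":0.3,"x":108,"y":-60,"z":-2,"rx":0,"ry":0,"rz":-0.34},
    {"jaw":0.3,"x":162,"y":-89,"z":-3,"rx":0,"ry":0,"rz":-0.51},
    {"jaw":0.3,"x":216,"y":-119,"z":-4,"rx":0,"ry":0,"rz":-0.68},
    {"jaw":0.3,"x":270,"y":-148,"z":-5,"rx":0,"ry":0,"rz":-0.85},
    {"jaw":0.3,"x":324,"y":-178,"z":-6,"rx":0,"ry":0,"rz":-1.02},
    {"jaw":0.3,"x":378,"y":-208,"z":-6,"rx":0,"ry":0,"rz":-1.19},
    {"jaw":0.3,"x":432,"y":-237,"z":-7,"rx":0,"ry":0,"rz":-1.36},
    {"jaw":0.3,"x":486,"y":-267,"z":-8,"rx":0,"ry":0,"rz":-1.53},
    {"jaw":0.3,"x":540,"y":-296,"z":-8,"rx":0,"ry":0,"rz":-1.663},
  ],
  force=60,
)

```text
time_s: 1.45
ee_pos: [0.5978, 0.0013, 0.2503]
tcp_rot: [[-0.511, 0.86, 0.0], [0.86, 0.511, -0.0], [-0.001, 0.0, -1.0]]
contact_force: [1.0, -1.0, -0.7]
opening: 0.0555
```

Run:
```python
from h import *
o=status.get_obs(); print(o['time_s'],o['ee_pos'],o['opening'],o['joint_positions'],o['joint_vel'])
c=cal('wrist'); im=imaging.camera('wrist')[:,:,::-1].copy()
cv2.imwrite('pics/w2.png',im)
for d in (.139,): print(proj(c,[.5657,.0519,.139]),proj(c,[.6282,-.0512,.139]),proj(c,[.586,.012,.004]))
go([.597,.0003,.126],30.5,o)
```

```text
1.45 [0.5978 0.0013 0.2503] 0.055466937399759074 [ 19.0873  26.433  -31.6667  76.82    13.7334  80.5073  18.5739] [-43.239   37.4823 -14.0413 -47.9991  23.0868  17.3687   9.2823]
[273.5846 135.2087] [275.0316 280.9592] [271.924  166.1689]
t 1.45 d mm [ -0.4416  -1.1886 124.2795] rv [0.     0.0005 0.0036] q7 18.573878637301096
```

View pics/w2.png

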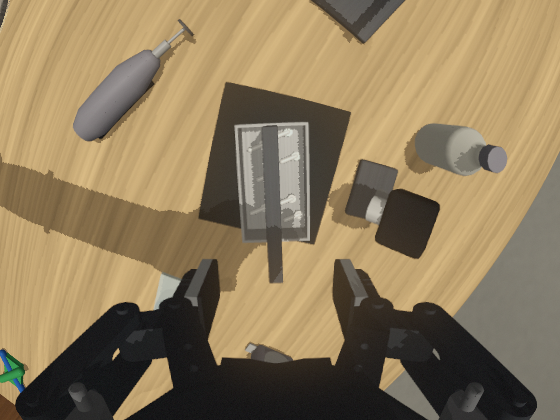

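Run:
```python
from h import *
c=cal('wrist')
a=onz(c,(269.5,128),.139);b=onz(c,(276,282),.139);print(a,b,(a+b)/2,np.degrees(np.arctan2(*(a-b)[[1,0]])),np.linalg.norm(a-b))
o=status.get_obs();print(o['ee_pos'],o['joint_vel'])
```

```text
[0.563  0.0673 0.139 ] [ 0.6332 -0.0375  0.139 ] [0.5981 0.0149 0.139 ] 123.80097435895713 0.12618801958218115
[0.6008 0.0129 0.2492] [ 2.2333 -4.1021 -0.7238  6.7005 -5.2013  1.8837 -1.8763]
```

The arm was still moving when I took that picture, so I'll look again now that it has settled.

Run:
```python
from h import *
c=cal('wrist'); im=imaging.camera('wrist')[:,:,::-1].copy()
o=status.get_obs();print(o['ee_pos'],o['joint_vel'])
cv2.imwrite('pics/w3.png',cv2.resize(im[90:290,170:400],None,fx=3,fy=3,interpolation=cv2.INTER_CUBIC))
```

```text
[0.5984 0.01   0.2492] [ 3.6892 -2.8975  4.336   2.8406  2.0503  2.6153 -0.5971]
```

View pics/w3.png

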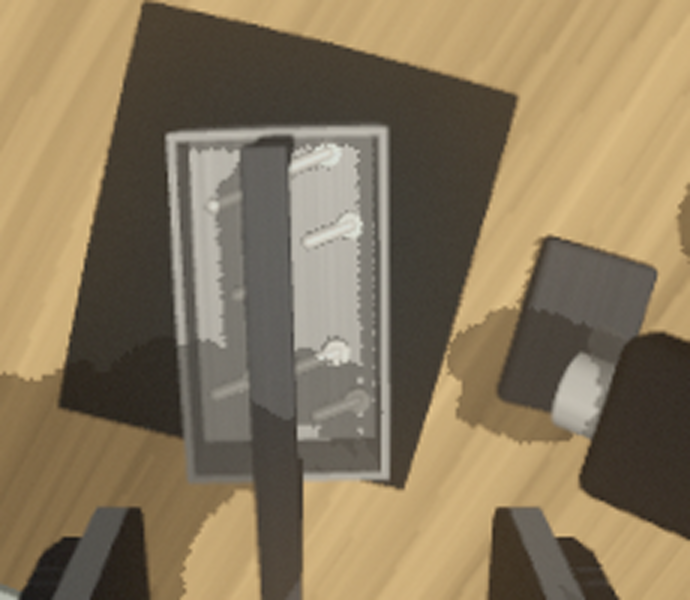

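Run:
```python
from h import *
o=status.get_obs();print(o['ee_pos'],o['joint_vel'])
c=cal('wrist')
a=onz(c,(258.8,137.3),.139);b=onz(c,(264,286.7),.139);print(a,b,(a+b)/2,np.degrees(np.arctan2(*(a-b)[[1,0]])),np.linalg.norm(a-b))
```

```text
[0.5984 0.01   0.2492] [ 3.6892 -2.8975  4.336   2.8406  2.0503  2.6153 -0.5971]
[0.5572 0.0543 0.139 ] [ 0.6238 -0.0502  0.139 ] [0.5905 0.002  0.139 ] 122.50192616018006 0.12385572794455266
```

Call:
apply_moves(
  increments=[
    {"jaw":0.3,"x":0,"y":0,"z":20,"rx":0,"ry":0,"rz":0},
    {"jaw":0.3,"x":0,"y":0,"z":40,"rx":0,"ry":0,"rz":0},
    {"jaw":0.3,"x":0,"y":0,"z":40,"rx":0,"ry":0,"rz":0},
    {"jaw":0.3,"x":0,"y":0,"z":40,"rx":0,"ry":0,"rz":0},
    {"jaw":0.3,"x":0,"y":0,"z":40,"rx":0,"ry":0,"rz":0},
    {"jaw":0.3,"x":0,"y":0,"z":40,"rx":0,"ry":0,"rz":0},
    {"jaw":0.3,"x":0,"y":0,"z":40,"rx":0,"ry":0,"rz":0},
    {"jaw":0.3,"x":0,"y":0,"z":40,"rx":0,"ry":0,"rz":0},
    {"jaw":0.3,"x":0,"y":0,"z":40,"rx":0,"ry":0,"rz":0},
    {"jaw":0.3,"x":0,"y":0,"z":40,"rx":0,"ry":0,"rz":0},
  ],
)

```text
time_s: 2.8
ee_pos: [0.5967, 0.0001, 0.2103]
tcp_rot: [[-0.507, 0.862, -0.0], [0.862, 0.507, -0.0], [0.0, -0.0, -1.0]]
contact_force: [-0.4, -0.5, 0.4]
opening: 0.0554
```

Run:
```python
from h import *
o=status.get_obs();print(o['ee_pos'],o['joint_vel'])
c=cal('wrist'); im=imaging.camera('wrist')[:,:,::-1].copy()
cv2.imwrite('pics/w4.png',cv2.resize(im[60:320,130:430],None,fx=2,fy=2,interpolation=cv2.INTER_CUBIC))
import pickle; pickle.dump(c,open('c4.pkl','wb'))
o=status.get_obs();print(o['ee_pos'],o['joint_vel'])
```

```text
[0.5967 0.0001 0.2103] [-0.0101 -0.0646 -0.032  -0.0276 -0.0096 -0.0497 -0.1005]
[0.5967 0.0001 0.2102] [ 0.0557 -0.0224  0.012   0.1028  0.0049 -0.0486 -0.1604]
```

View pics/w4.png

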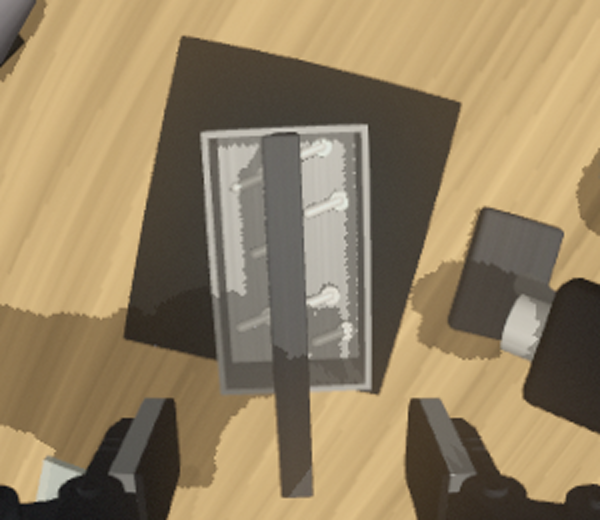

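Run:
```python
from h import *
import pickle
c=pickle.load(open('c4.pkl','rb'))
P=lambda u,v:(130+(u+.5)/2-.5,60+(v+.5)/2-.5)
a=onz(c,P(281.5,138),.139);b=onz(c,P(296.5,495),.139);print(a,b,(a+b)/2,np.degrees(np.arctan2(*(a-b)[[1,0]])),np.linalg.norm(a-b))
m=np.array([onz(c,P(*q),.004) for q in((181,37),(460,102),(378,393),(125,338))]);print(m,m.mean(0))
d=(m[1]+m[2]-m[0]-m[3]);print(np.degrees(np.arctan2(d[1],d[0])))
go([*((a+b)/2)[:2],.126],30.5)
```

```text
[0.5602 0.0556 0.139 ] [ 0.629  -0.0515  0.139 ] [0.5946 0.002  0.139 ] 122.73982276248553 0.1272996221378878
[[ 0.4893  0.07    0.004 ]
 [ 0.6305  0.115   0.004 ]
 [ 0.6805 -0.0453  0.004 ]
 [ 0.54   -0.0896  0.004 ]] [0.5851 0.0125 0.004 ]
17.60504787355407
t 2.85 d mm [ 2.7579 -0.8477 84.248 ] rv [-0.0001 -0.     -0.0003] q7 17.81635179618797
```

Call:
apply_moves(
  increments=[
    {"jaw":0.3,"x":1,"y":-1,"z":20,"rx":0,"ry":0,"rz":-0.023},
    {"jaw":0.3,"x":2,"y":-1,"z":40,"rx":0,"ry":0,"rz":-0.023},
    {"jaw":0.3,"x":2,"y":-1,"z":60,"rx":0,"ry":0,"rz":-0.023},
    {"jaw":0.3,"x":2,"y":-1,"z":78,"rx":0,"ry":0,"rz":-0.023},
    {"jaw":0.3,"x":2,"y":-1,"z":84,"rx":0,"ry":0,"rz":-0.023},
    {"jaw":0.3,"x":2,"y":-1,"z":84,"rx":0,"ry":0,"rz":-0.023},
    {"jaw":-1,"x":2,"y":-1,"z":84,"rx":0,"ry":0,"rz":-0.023},
    {"jaw":-1,"x":2,"y":-1,"z":84,"rx":0,"ry":0,"rz":-0.023},
    {"jaw":-1,"x":2,"y":-1,"z":84,"rx":0,"ry":0,"rz":-0.023},
    {"jaw":-1,"x":2,"y":-1,"z":84,"rx":0,"ry":0,"rz":-0.023},
  ],
  force=70,
)

```text
time_s: 4.1
ee_pos: [0.5953, 0.0014, 0.1271]
tcp_rot: [[-0.527, 0.85, 0.001], [0.85, 0.527, -0.0], [-0.001, 0.001, -1.0]]
contact_force: [-1.1, 0.0, 3.9]
opening: 0.0106
```

Run:
```python
from h import *
o=status.get_obs();print(o['ee_pos'],o['joint_positions'],o['opening'],o['contact_force'])
yaw=-9.7;ch,sh=np.cos(np.radians(yaw)),np.sin(np.radians(yaw))
seat=np.array([.506,.291,0])
for lx in(-.13,0):
    p=seat+np.array([ch*lx,sh*lx,.232-.008]);print(p);go(p,yaw)
```

```text
[0.5953 0.0014 0.1271] [ 18.9939  31.1684 -30.4659  87.8849  16.7854  65.4592  16.9599] 0.010636548999073585 [-1.0728  0.0479  3.8864]
[0.3779 0.3129 0.224 ]
t 4.1 d mm [379.2704 -20.5443 -97.201 ] rv [0.0013 0.0004 0.7244] q7 16.959919347523662
[0.506 0.291 0.224]
t 4.1 d mm [293.1223  76.8132 -97.0299] rv [0.0013 0.0004 0.7244] q7 16.959919347523662
```

Call:
apply_moves(
  increments=[
    {"jaw":-1,"x":0,"y":0,"z":-15,"rx":0,"ry":0,"rz":0},
    {"jaw":-1,"x":0,"y":0,"z":-40,"rx":0,"ry":0,"rz":0},
    {"jaw":-1,"x":0,"y":0,"z":-70,"rx":0,"ry":0,"rz":0},
    {"jaw":-1,"x":15,"y":-1,"z":-97,"rx":0,"ry":0,"rz":0.03},
    {"jaw":-1,"x":45,"y":-3,"z":-100,"rx":0,"ry":0,"rz":0.1},
    {"jaw":-1,"x":80,"y":-5,"z":-100,"rx":0,"ry":0,"rz":0.18},
    {"jaw":-1,"x":115,"y":-7,"z":-100,"rx":0,"ry":0,"rz":0.26},
    {"jaw":-1,"x":150,"y":-9,"z":-100,"rx":0,"ry":0,"rz":0.33},
    {"jaw":-1,"x":180,"y":-10,"z":-100,"rx":0,"ry":0,"rz":0.38},
    {"jaw":-1,"x":200,"y":-10,"z":-100,"rx":0,"ry":0,"rz":0.42},
  ],
)

```text
time_s: 5.35
ee_pos: [0.4792, 0.1678, 0.2265]
tcp_rot: [[-0.136, 0.991, -0.001], [0.991, 0.136, 0.0], [0.0, -0.001, -1.0]]
contact_force: [-0.3, 0.5, -3.4]
opening: 0.0109
```

Run:
```python
from h import *
o=status.get_obs();print(o['ee_pos'],o['joint_positions'],o['opening'],o['contact_force'])
go([.3779,.3129,.226],-9.7)
cv2.imwrite('pics/s5.png',imaging.camera('side')[:,:,::-1])
```

```text
[0.4792 0.1678 0.2265] [  5.0717  16.282  -32.8398  93.5832   9.1147  72.8803 -21.6085] 0.010886761081614186 [-0.2635  0.5058 -3.4452]
t 5.35 d mm [157.5391 -80.6824   0.5933] rv [-0.001  -0.0002  0.3056] q7 -21.608542375609474
```

View pics/s5.png

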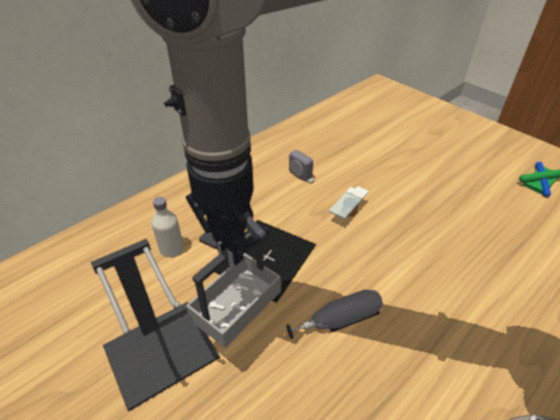

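Call:
apply_moves(
  increments=[
    {"jaw":-1,"x":0,"y":-15,"z":0,"rx":0,"ry":0,"rz":0.05},
    {"jaw":-1,"x":0,"y":-40,"z":0,"rx":0,"ry":0,"rz":0.1},
    {"jaw":-1,"x":10,"y":-65,"z":0,"rx":0,"ry":0,"rz":0.16},
    {"jaw":-1,"x":30,"y":-79,"z":0,"rx":0,"ry":0,"rz":0.22},
    {"jaw":-1,"x":65,"y":-81,"z":0,"rx":0,"ry":0,"rz":0.27},
    {"jaw":-1,"x":100,"y":-81,"z":0,"rx":0,"ry":0,"rz":0.3056},
    {"jaw":-1,"x":130,"y":-81,"z":0,"rx":0,"ry":0,"rz":0.3056},
    {"jaw":-1,"x":150,"y":-81,"z":0,"rx":0,"ry":0,"rz":0.3056},
    {"jaw":-1,"x":157,"y":-81,"z":0,"rx":0,"ry":0,"rz":0.3056},
    {"jaw":-1,"x":157,"y":-81,"z":0,"rx":0,"ry":0,"rz":0.3056},
  ],
)

```text
time_s: 6.65
ee_pos: [0.3797, 0.3101, 0.2262]
tcp_rot: [[0.169, 0.986, -0.0], [0.986, -0.169, -0.001], [-0.001, -0.0, -1.0]]
contact_force: [-0.1, -1.2, -3.1]
opening: 0.0103
```

Run:
```python
from h import *
o=status.get_obs();print(o['ee_pos'],o['joint_positions'],o['joint_vel'],o['opening'],o['contact_force'])
go([.3779,.3129,.226],-9.7)
c=cal('wrist');import pickle;pickle.dump(c,open('c6.pkl','wb'))
cv2.imwrite('pics/w6.png',imaging.camera('wrist')[:,:,::-1])
cv2.imwrite('pics/s6.png',imaging.camera('side')[:,:,::-1])
cv2.imwrite('pics/t6.png',cv2.resize(imaging.camera('top')[140:320,80:320,::-1],None,fx=3,fy=3,interpolation=cv2.INTER_CUBIC))
```

```text
[0.3797 0.3101 0.2262] [-10.0861  14.907  -37.9827  96.0227   9.5848  72.4086 -59.8022] [ 0.97   -0.5776  1.0437  0.6454  0.466   0.3934  0.0529] 0.010325534111688862 [-0.056  -1.1809 -3.0804]
t 6.65 d mm [ 2.4124 -2.2629  0.1811] rv [-0.0001  0.0009 -0.0009] q7 -59.80215604050039
```

View pics/w6.png

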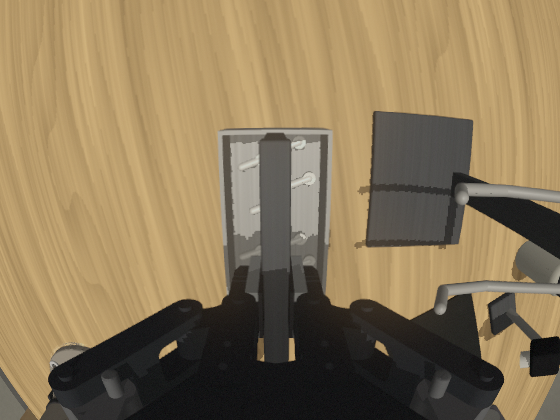

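View pics/s6.png

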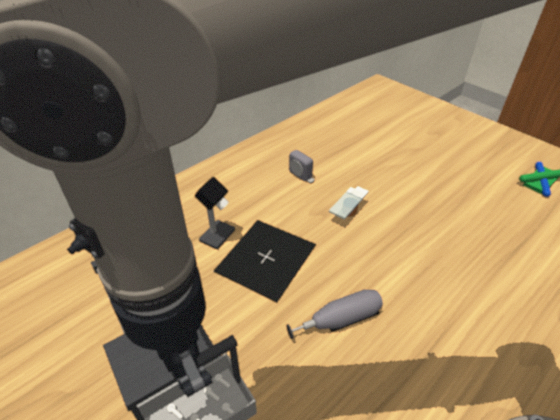

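View pics/t6.png

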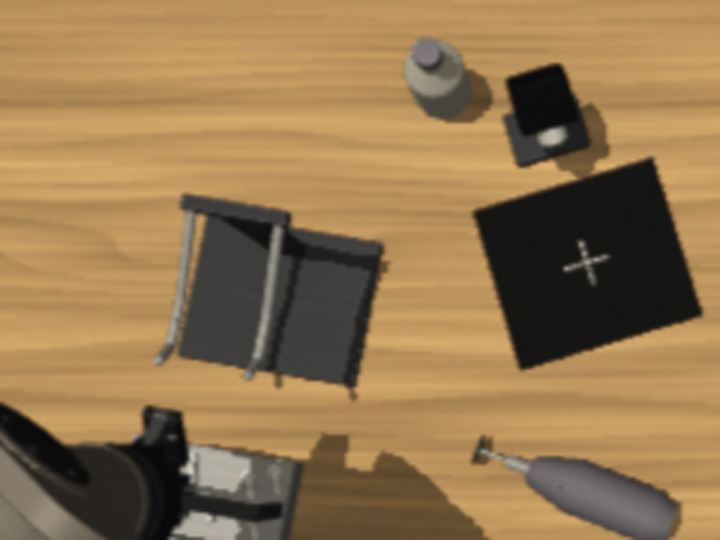

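Run:
```python
from h import *
import pickle
c=pickle.load(open('c6.pkl','rb'));t=cal('top');s=cal('side')
for uv in((461,188),(439,308)): print(onz(c,uv,.214))
o=status.get_obs()
e=onz(c,(275,140),o['ee_pos'][2]+.013);print('bar end',e,o['ee_pos'], np.linalg.norm((e-o['ee_pos'])[:2]))
Q=lambda u,v:(80+(u+.5)/3-.5,140+(v+.5)/3-.5)
print('mark',onz(t,Q(587,263),.004),onz(s,(266,256.5),.004),tri(t,Q(587,263),s,(266,256.5)))
print('tips top',[onz(t,Q(*q),.212) for q in((162,360),(251,374))])
```

```text
[0.4796 0.3371 0.214 ]
[0.4686 0.2669 0.214 ]
bar end [0.3906 0.3749 0.2391] [0.3802 0.3092 0.2261] 0.06647611226526265
mark [0.5875 0.0118 0.004 ] [0.5848 0.0121 0.004 ] (array([0.5872, 0.0112, 0.0014]), array([0.]))
tips top [array([0.4842, 0.3275, 0.212 ]), array([0.4742, 0.2602, 0.212 ])]
```

Run:
```python
from h import *
go([.5066,.292,.226],-9.7)
```

```text
t 6.8 d mm [  4.7334 127.5111   0.1867] rv [ 0.0004  0.0013 -0.0032] q7 -59.82526226892899
```

Call:
apply_moves(
  increments=[
    {"jaw":-1,"x":4,"y":10,"z":0,"rx":0,"ry":0,"rz":0},
    {"jaw":-1,"x":4,"y":28,"z":0,"rx":0,"ry":0,"rz":0},
    {"jaw":-1,"x":4,"y":48,"z":0,"rx":0,"ry":0,"rz":0},
    {"jaw":-1,"x":4,"y":68,"z":0,"rx":0,"ry":0,"rz":0},
    {"jaw":-1,"x":4,"y":88,"z":0,"rx":0,"ry":0,"rz":0},
    {"jaw":-1,"x":4,"y":105,"z":0,"rx":0,"ry":0,"rz":0},
    {"jaw":-1,"x":4,"y":118,"z":0,"rx":0,"ry":0,"rz":0},
    {"jaw":-1,"x":4,"y":126,"z":0,"rx":0,"ry":0,"rz":0},
    {"jaw":-1,"x":4,"y":127,"z":0,"rx":0,"ry":0,"rz":0},
    {"jaw":-1,"x":4,"y":127,"z":0,"rx":0,"ry":0,"rz":0},
  ],
)

```text
time_s: 8.05
ee_pos: [0.5047, 0.2936, 0.2264]
tcp_rot: [[0.169, 0.986, -0.001], [0.986, -0.169, 0.0], [0.0, -0.001, -1.0]]
contact_force: [0.0, -0.3, -2.0]
opening: 0.0106
```

Run:
```python
from h import *
o=status.get_obs();print(o['ee_pos'],o['opening'],o['contact_force'])
c=cal('wrist');import pickle;pickle.dump(c,open('c7.pkl','wb'))
cv2.imwrite('pics/w7.png',imaging.camera('wrist')[:,:,::-1])
cv2.imwrite('pics/s7.png',imaging.camera('side')[:,:,::-1])
```

```text
[0.5047 0.2936 0.2264] 0.010563598610546855 [ 0.0136 -0.2558 -2.0231]
```

View pics/w7.png

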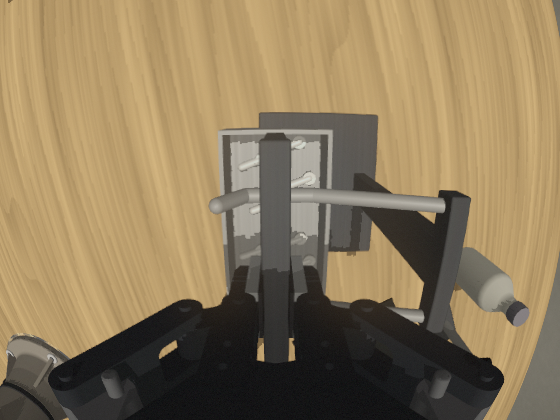

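View pics/s7.png

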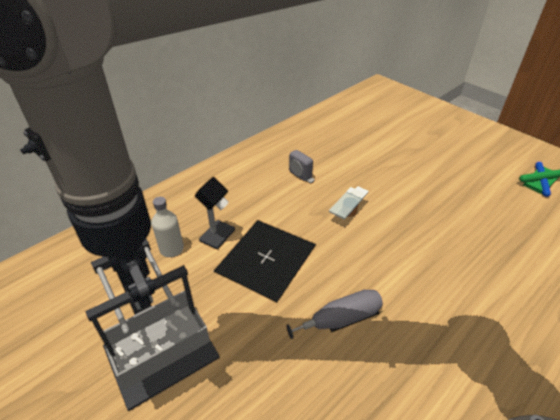

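The bar is over both prongs, with the near one crossing it at about (275,195). Next I'll lower it.

Call:
apply_moves(
  increments=[
    {"jaw":-1,"x":0,"y":0,"z":5,"rx":0,"ry":0,"rz":0},
    {"jaw":-1,"x":0,"y":0,"z":12,"rx":0,"ry":0,"rz":0},
    {"jaw":-1,"x":0,"y":0,"z":19,"rx":0,"ry":0,"rz":0},
    {"jaw":-1,"x":0,"y":0,"z":25,"rx":0,"ry":0,"rz":0},
    {"jaw":-1,"x":0,"y":0,"z":29,"rx":0,"ry":0,"rz":0},
    {"jaw":-1,"x":0,"y":0,"z":32,"rx":0,"ry":0,"rz":0},
    {"jaw":-1,"x":0,"y":0,"z":34,"rx":0,"ry":0,"rz":0},
    {"jaw":-1,"x":0,"y":0,"z":35,"rx":0,"ry":0,"rz":0},
    {"jaw":-1,"x":0,"y":0,"z":35,"rx":0,"ry":0,"rz":0},
    {"jaw":-1,"x":0,"y":0,"z":35,"rx":0,"ry":0,"rz":0},
  ],
)

```text
time_s: 9.4
ee_pos: [0.5055, 0.2931, 0.192]
tcp_rot: [[0.17, 0.985, 0.001], [0.985, -0.17, 0.0], [0.0, 0.001, -1.0]]
contact_force: [-2.1, -1.3, 3.1]
opening: 0.0103
```

Call:
apply_moves(
  increments=[
    {"jaw":-0.2,"x":0,"y":0,"z":0,"rx":0,"ry":0,"rz":0},
    {"jaw":-0.2,"x":0,"y":0,"z":0,"rx":0,"ry":0,"rz":0},
    {"jaw":-0.2,"x":0,"y":0,"z":0,"rx":0,"ry":0,"rz":0},
    {"jaw":-0.2,"x":0,"y":0,"z":0,"rx":0,"ry":0,"rz":0},
    {"jaw":-0.2,"x":0,"y":0,"z":-10,"rx":0,"ry":0,"rz":0},
    {"jaw":-0.2,"x":0,"y":0,"z":-25,"rx":0,"ry":0,"rz":0},
    {"jaw":-0.2,"x":0,"y":0,"z":-45,"rx":0,"ry":0,"rz":0},
    {"jaw":-0.2,"x":0,"y":0,"z":-70,"rx":0,"ry":0,"rz":0},
    {"jaw":-0.2,"x":0,"y":0,"z":-85,"rx":0,"ry":0,"rz":0},
    {"jaw":-0.2,"x":0,"y":0,"z":-90,"rx":0,"ry":0,"rz":0},
  ],
)

```text
time_s: 10.65
ee_pos: [0.5058, 0.2936, 0.2829]
tcp_rot: [[0.17, 0.986, 0.002], [0.986, -0.17, 0.001], [0.002, 0.002, -1.0]]
contact_force: [0.4, 0.6, -0.5]
opening: 0.0344
```

Run:
```python
from h import *
o=status.get_obs();print(o['time_s'],o['ee_pos'],o['opening'],o['contact_force'])
cv2.imwrite('pics/w8.png',imaging.camera('wrist')[:,:,::-1])
cv2.imwrite('pics/s8.png',imaging.camera('side')[:,:,::-1])
yaw=-79; u=np.array([np.cos(np.radians(yaw)),np.sin(np.radians(yaw))])
p=np.array([.561,-.219])-.040*u; print(p)
go([*p,.16],11)
```

```text
10.65 [0.5058 0.2936 0.2829] 0.034397545309761884 [ 0.373   0.5672 -0.5279]
[ 0.5534 -0.1797]
t 10.75 d mm [-457.9881  127.3617  121.5303] rv [ 0.0006 -0.0003 -0.3625] q7 -52.083405105106344
```

View pics/w8.png

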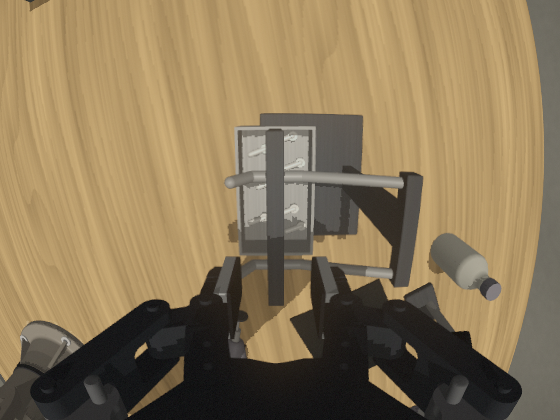

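View pics/s8.png

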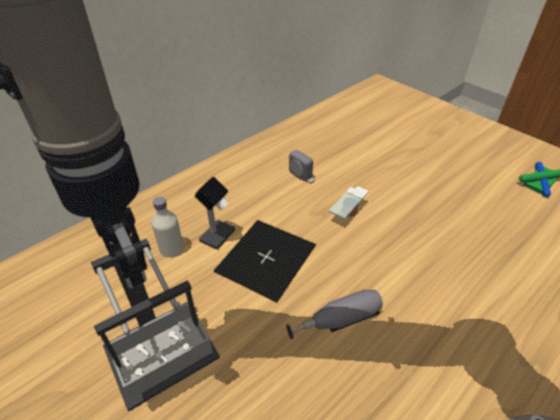

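The caddy hangs on both prongs and is released. Next I'll move over the slide.

Call:
apply_moves(
  increments=[
    {"jaw":0.5,"x":-30,"y":8,"z":0,"rx":0,"ry":0,"rz":-0.02},
    {"jaw":0.5,"x":-85,"y":24,"z":5,"rx":0,"ry":0,"rz":-0.06},
    {"jaw":0.5,"x":-143,"y":40,"z":15,"rx":0,"ry":0,"rz":-0.11},
    {"jaw":0.5,"x":-201,"y":56,"z":25,"rx":0,"ry":0,"rz":-0.16},
    {"jaw":0.5,"x":-259,"y":72,"z":40,"rx":0,"ry":0,"rz":-0.21},
    {"jaw":0.5,"x":-317,"y":88,"z":55,"rx":0,"ry":0,"rz":-0.26},
    {"jaw":0.5,"x":-370,"y":103,"z":70,"rx":0,"ry":0,"rz":-0.31},
    {"jaw":0.5,"x":-415,"y":116,"z":85,"rx":0,"ry":0,"rz":-0.35},
    {"jaw":0.5,"x":-445,"y":125,"z":100,"rx":0,"ry":0,"rz":-0.3625},
    {"jaw":0.5,"x":-458,"y":127,"z":110,"rx":0,"ry":0,"rz":-0.3625},
  ],
)

```text
time_s: 12.0
ee_pos: [0.5514, -0.1825, 0.1691]
tcp_rot: [[-0.187, 0.982, -0.003], [0.982, 0.187, 0.0], [0.001, -0.003, -1.0]]
contact_force: [-0.1, -0.2, 0.1]
opening: 0.0638
```

Call:
apply_moves(
  increments=[
    {"jaw":0.5,"x":0,"y":0,"z":10,"rx":0,"ry":0,"rz":0},
    {"jaw":0.5,"x":0,"y":0,"z":10,"rx":0,"ry":0,"rz":0},
    {"jaw":0.5,"x":0,"y":0,"z":10,"rx":0,"ry":0,"rz":0},
    {"jaw":0.5,"x":0,"y":0,"z":10,"rx":0,"ry":0,"rz":0},
    {"jaw":0.5,"x":0,"y":0,"z":10,"rx":0,"ry":0,"rz":0},
    {"jaw":0.5,"x":0,"y":0,"z":10,"rx":0,"ry":0,"rz":0},
    {"jaw":0.5,"x":0,"y":0,"z":10,"rx":0,"ry":0,"rz":0},
    {"jaw":0.5,"x":0,"y":0,"z":10,"rx":0,"ry":0,"rz":0},
    {"jaw":0.5,"x":0,"y":0,"z":10,"rx":0,"ry":0,"rz":0},
    {"jaw":0.5,"x":0,"y":0,"z":10,"rx":0,"ry":0,"rz":0},
  ],
)

```text
time_s: 13.25
ee_pos: [0.5528, -0.1799, 0.1613]
tcp_rot: [[-0.191, 0.982, -0.0], [0.982, 0.191, -0.0], [-0.0, -0.0, -1.0]]
contact_force: [-0.4, 1.1, -0.1]
opening: 0.0641
```

Run:
```python
from h import *
o=status.get_obs();print(o['time_s'],o['ee_pos'],o['opening'],o['contact_force'],o['joint_positions'])
c=cal('wrist');import pickle;pickle.dump(c,open('c9.pkl','wb'))
im=imaging.camera('wrist')[:,:,::-1]
cv2.imwrite('pics/w9.png',im)
```

```text
13.25 [ 0.5528 -0.1799  0.1613] 0.06410370202501108 [-0.4075  1.0614 -0.0586] [ 35.8806  27.2607 -27.8553  87.7924  13.322   68.2599  16.6999]
```

View pics/w9.png

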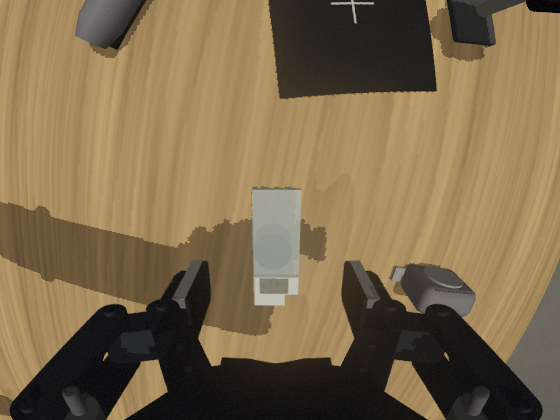

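Run:
```python
from h import *
import pickle;c=pickle.load(open('c9.pkl','rb'))
im=cv2.imread('pics/w9.png'); 
cv2.imwrite('pics/w9c.png',cv2.resize(im[175:320,230:330],None,fx=4,fy=4,interpolation=cv2.INTER_CUBIC))
a,b,d,n=[onz(c,q,.036) for q in((253,189),(301,189),(255,304.5),(299.5,293))]
print(a,b,d,n,'len',np.linalg.norm(a-d),'w',np.linalg.norm(a-b))
for p,q in((a,d),(b,n)): print(np.degrees(np.arctan2(*(q-p)[[1,0]])))
u=(d-a)/np.linalg.norm(d-a); print('clear_end',(a+b)/2+.015*u, 'center', (a+b)/2+.055*u)
```

```text
[ 0.5317 -0.1681  0.036 ] [ 0.5699 -0.1606  0.036 ] [ 0.5519 -0.2759  0.036 ] [ 0.5898 -0.2556  0.036 ] len 0.10970182565129914 w 0.0388814896003616
-79.43821825100767
-78.19760986900138
clear_end [ 0.5536 -0.1791  0.036 ] center [ 0.5609 -0.2184  0.036 ]
```

View pics/w9c.png

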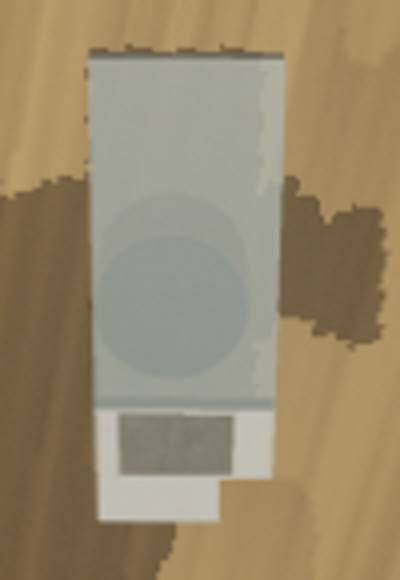

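Call:
apply_moves(
  increments=[
    {"jaw":0.5,"x":1,"y":1,"z":25,"rx":0,"ry":0,"rz":0},
    {"jaw":0.5,"x":1,"y":1,"z":55,"rx":0,"ry":0,"rz":0},
    {"jaw":0.5,"x":1,"y":1,"z":85,"rx":0,"ry":0,"rz":0},
    {"jaw":0.5,"x":1,"y":1,"z":110,"rx":0,"ry":0,"rz":0},
    {"jaw":0.5,"x":1,"y":1,"z":127,"rx":0,"ry":0,"rz":0},
    {"jaw":0.5,"x":1,"y":1,"z":136,"rx":0,"ry":0,"rz":0},
    {"jaw":0.5,"x":1,"y":1,"z":138,"rx":0,"ry":0,"rz":0},
    {"jaw":0.5,"x":1,"y":1,"z":138,"rx":0,"ry":0,"rz":0},
    {"jaw":0.5,"x":1,"y":1,"z":138,"rx":0,"ry":0,"rz":0},
    {"jaw":0.5,"x":1,"y":1,"z":138,"rx":0,"ry":0,"rz":0},
  ],
  force=40,
)

```text
time_s: 14.55
ee_pos: [0.5541, -0.1788, 0.0239]
tcp_rot: [[-0.191, 0.982, 0.001], [0.982, 0.191, -0.0], [-0.001, 0.001, -1.0]]
contact_force: [-0.5, 0.5, -0.5]
opening: 0.064
```

Run:
```python
from h import *
o=status.get_obs();print(o['time_s'],o['ee_pos'],o['opening'],o['contact_force'])
im=imaging.camera('wrist')[:,:,::-1]
cv2.imwrite('pics/w10.png',im)
```

```text
14.55 [ 0.5541 -0.1788  0.0239] 0.06395807998903819 [-0.546   0.51   -0.5167]
```

View pics/w10.png

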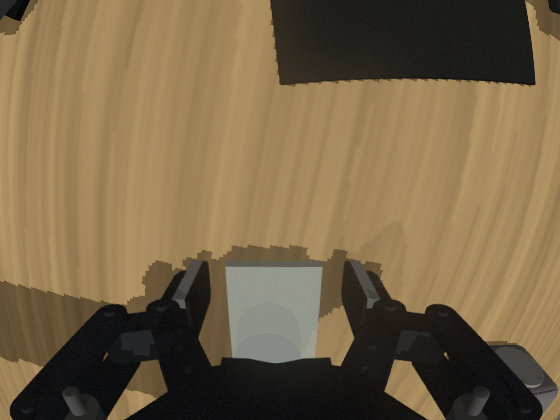

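The slide is centred between the pads, so I'll close on it.

Call:
apply_moves(
  increments=[
    {"jaw":-1,"x":0,"y":0,"z":0,"rx":0,"ry":0,"rz":0},
    {"jaw":-1,"x":0,"y":0,"z":0,"rx":0,"ry":0,"rz":0},
    {"jaw":-1,"x":0,"y":0,"z":0,"rx":0,"ry":0,"rz":0},
    {"jaw":-1,"x":0,"y":0,"z":0,"rx":0,"ry":0,"rz":0},
    {"jaw":-1,"x":0,"y":0,"z":0,"rx":0,"ry":0,"rz":0},
    {"jaw":-1,"x":0,"y":0,"z":0,"rx":0,"ry":0,"rz":0},
    {"jaw":-1,"x":0,"y":0,"z":-5,"rx":0,"ry":0,"rz":0},
    {"jaw":-1,"x":0,"y":0,"z":-15,"rx":0,"ry":0,"rz":0},
    {"jaw":-1,"x":0,"y":0,"z":-25,"rx":0,"ry":0,"rz":0},
    {"jaw":-1,"x":0,"y":0,"z":-30,"rx":0,"ry":0,"rz":0},
  ],
)

```text
time_s: 15.85
ee_pos: [0.5543, -0.1788, 0.0545]
tcp_rot: [[-0.191, 0.982, 0.002], [0.982, 0.191, -0.0], [-0.001, 0.002, -1.0]]
contact_force: [0.0, 0.7, -0.3]
opening: 0.0392
```

Run:
```python
from h import *
o=status.get_obs();print(o['time_s'],o['ee_pos'],o['opening'],o['contact_force'])
cv2.imwrite('pics/w11.png',imaging.camera('wrist')[:,:,::-1])
cv2.imwrite('pics/s11.png',imaging.camera('side')[:,:,::-1])
v=17.2;p=np.array([.5862,.012])-.080*np.array([np.cos(np.radians(v)),np.sin(np.radians(v))])
print(p);go([*p,.12],v+90);go([*p,.053],v+90)
```

```text
15.85 [ 0.5543 -0.1788  0.0545] 0.039233440556544937 [ 0.0425  0.6886 -0.332 ]
[ 0.5098 -0.0117]
t 15.95 d mm [172.5244 -11.738  -65.8633] rv [ 0.0005  0.0021 -1.679 ] q7 13.629429135960544
t 15.95 d mm [172.5881 -11.849    1.1366] rv [ 0.0005  0.0021 -1.679 ] q7 13.629429135960544
```

View pics/w11.png

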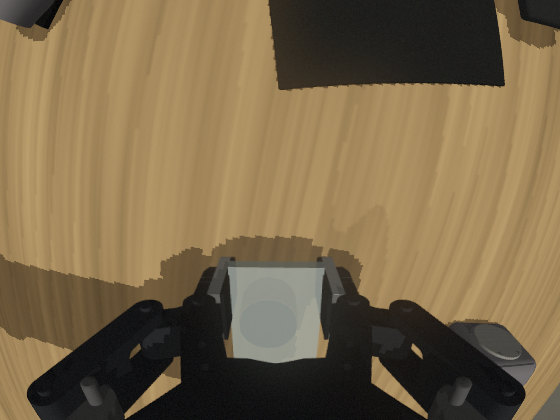

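View pics/s11.png

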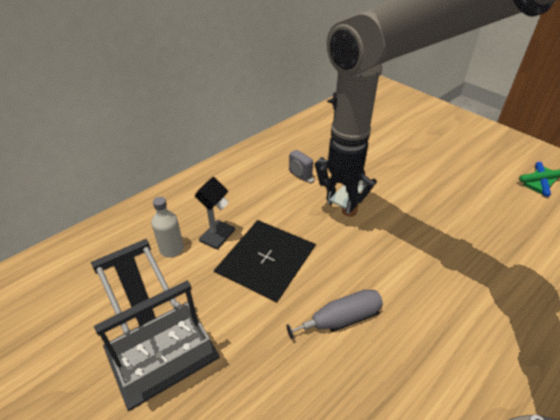

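Call:
apply_moves(
  increments=[
    {"jaw":-1,"x":0,"y":0,"z":-20,"rx":0,"ry":0,"rz":0},
    {"jaw":-1,"x":0,"y":0,"z":-45,"rx":0,"ry":0,"rz":-0.05},
    {"jaw":-1,"x":10,"y":-1,"z":-62,"rx":0,"ry":0,"rz":-0.18},
    {"jaw":-1,"x":30,"y":-2,"z":-66,"rx":0,"ry":0,"rz":-0.34},
    {"jaw":-1,"x":55,"y":-4,"z":-66,"rx":0,"ry":0,"rz":-0.5},
    {"jaw":-1,"x":80,"y":-6,"z":-66,"rx":0,"ry":0,"rz":-0.66},
    {"jaw":-1,"x":105,"y":-7,"z":-66,"rx":0,"ry":0,"rz":-0.82},
    {"jaw":-1,"x":130,"y":-9,"z":-66,"rx":0,"ry":0,"rz":-0.98},
    {"jaw":-1,"x":155,"y":-10,"z":-66,"rx":0,"ry":0,"rz":-1.14},
    {"jaw":-1,"x":170,"y":-11,"z":-66,"rx":0,"ry":0,"rz":-1.28},
  ],
)

```text
time_s: 17.2
ee_pos: [0.5097, -0.0123, 0.1192]
tcp_rot: [[-0.996, 0.092, -0.0], [0.092, 0.996, 0.0], [0.001, 0.0, -1.0]]
contact_force: [-0.1, -0.5, 0.1]
opening: 0.0392
```

Run:
```python
from h import *
v=17.2;p=np.array([.5862,.012])-.080*np.array([np.cos(np.radians(v)),np.sin(np.radians(v))])
o=status.get_obs();print(o['joint_positions'],o['opening'])
go([*p,.053],v+90)
```

```text
[ 35.4836  26.6076 -47.602  101.6626  22.0645  61.5622  64.8664] 0.03916266095404254
t 17.2 d mm [-0.0234  0.6088 66.1869] rv [ 0.0004 -0.0005 -0.3924] q7 64.86643047277656
```

Call:
apply_moves(
  increments=[
    {"jaw":-1,"x":0,"y":0,"z":0,"rx":0,"ry":0,"rz":-0.1},
    {"jaw":-1,"x":0,"y":0,"z":5,"rx":0,"ry":0,"rz":-0.22},
    {"jaw":-1,"x":0,"y":0,"z":15,"rx":0,"ry":0,"rz":-0.33},
    {"jaw":-1,"x":0,"y":0,"z":30,"rx":0,"ry":0,"rz":-0.39},
    {"jaw":-1,"x":0,"y":0,"z":45,"rx":0,"ry":0,"rz":-0.39},
    {"jaw":-1,"x":0,"y":0,"z":58,"rx":0,"ry":0,"rz":-0.39},
    {"jaw":-1,"x":0,"y":0,"z":65,"rx":0,"ry":0,"rz":-0.39},
    {"jaw":-1,"x":0,"y":0,"z":66,"rx":0,"ry":0,"rz":-0.39},
    {"jaw":-1,"x":0,"y":0,"z":66,"rx":0,"ry":0,"rz":-0.39},
    {"jaw":-1,"x":0,"y":0,"z":66,"rx":0,"ry":0,"rz":-0.39},
  ],
)

```text
time_s: 18.45
ee_pos: [0.5109, -0.0138, 0.0538]
tcp_rot: [[-0.958, -0.287, 0.001], [-0.287, 0.958, -0.0], [-0.001, -0.0, -1.0]]
contact_force: [0.1, -0.1, -0.2]
opening: 0.0391
```

Run:
```python
from h import *
o=status.get_obs();print(o['time_s'],o['ee_pos'],o['opening'],o['contact_force'],o['joint_vel'])
c=cal('wrist');import pickle;pickle.dump(c,open('c12.pkl','wb'))
for n in('wrist','side','top'):
    im=imaging.camera(n)[:,:,::-1]; cv2.imwrite(f'pics/{n}12.png',im)
    if n!='wrist':
        x,y=(180,170) if n=='side' else (200,160)
        cv2.imwrite(f'pics/{n}12c.png',cv2.resize(im[y:y+140,x:x+180],None,fx=4,fy=4,interpolation=cv2.INTER_CUBIC))
v=17.2;p=np.array([.5862,.012])-.080*np.array([np.cos(np.radians(v)),np.sin(np.radians(v))])
go([*p,.052],v+90)
```

```text
18.45 [ 0.5109 -0.0138  0.0538] 0.03905586827313177 [ 0.1322 -0.1318 -0.2243] [ 0.154  -0.0432  0.0279  0.0955  0.0013  0.0366  0.0201]
t 18.6 d mm [0.2302 2.4094 1.6364] rv [-0.0004  0.0007 -0.0091] q7 80.32873456744895
```

View pics/wrist12.png

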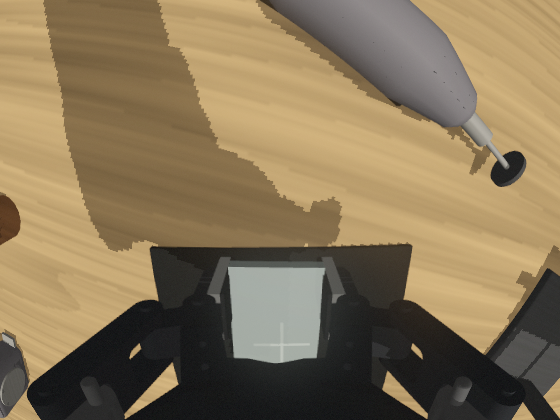

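View pics/side12c.png

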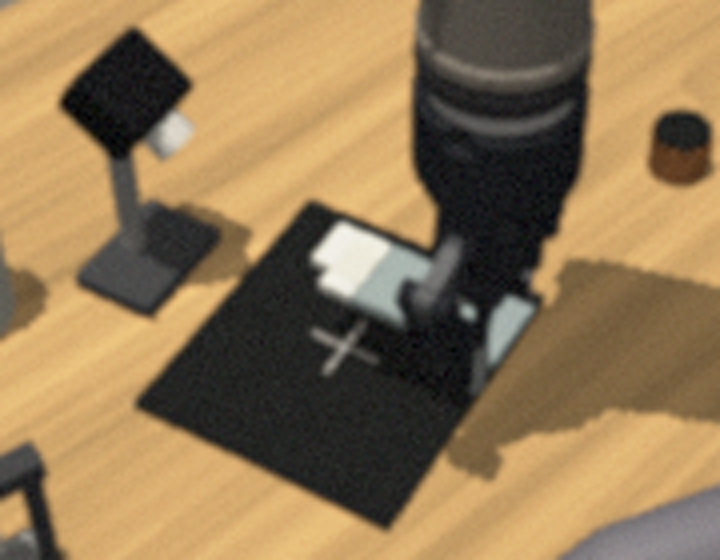

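View pics/top12c.png

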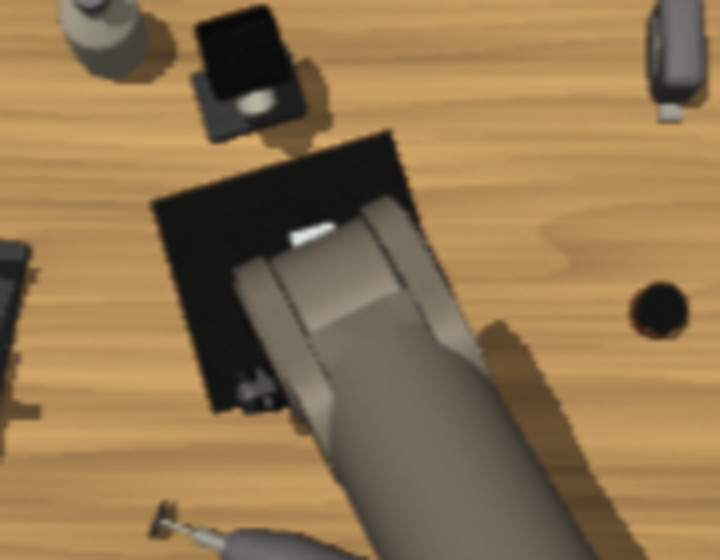

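View pics/side12.png

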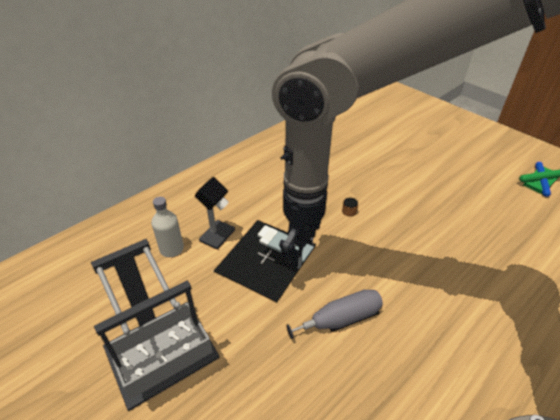

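Run:
```python
from h import *
s=cal('side');t=cal('top')
S=lambda u,v:(180+(u+.5)/4-.5,170+(v+.5)/4-.5)
T=lambda u,v:(200+(u+.5)/4-.5,160+(v+.5)/4-.5)
m=onz(s,S(344,348),.004);print('mark side',m)
A,B,C=[onz(s,S(*q),.065) for q in((337,220),(397,247),(352,300))]
print(A,B,C,'label',(A+C)/2,'off',(A+C)/2-m,'yaw',np.degrees(np.arctan2(*(A-B)[[1,0]])),np.linalg.norm(A-B),np.linalg.norm(B-C))
a=onz(t,T(334,222),.065);v=np.radians(17);u=np.array([np.cos(v),np.sin(v)]);w=np.array([-u[1],u[0]])
print('top A',a,'label',a[:2]-.015*u+.02*w)
print(tri(t,T(334,222),s,S(337,220)))
```

```text
mark side [0.5851 0.0129 0.004 ]
[ 0.6117 -0.0076  0.065 ] [ 0.577  -0.0172  0.065 ] [0.5659 0.023  0.065 ] label [0.5888 0.0077 0.065 ] off [ 0.0037 -0.0052  0.061 ] yaw 15.37960078649572 0.036029517450693244 0.041717585511332915
top A [ 0.6108 -0.0085  0.065 ] label [0.5906 0.0062]
(array([ 0.6113, -0.0081,  0.0649]), array([0.]))
```

The side view puts the label about 6 mm off the mark, so I'll trim it and let it settle.

Call:
apply_moves(
  increments=[
    {"jaw":-1,"x":1,"y":2,"z":0,"rx":0,"ry":0,"rz":-0.005},
    {"jaw":-1,"x":2,"y":4,"z":1,"rx":0,"ry":0,"rz":-0.009},
    {"jaw":-1,"x":2,"y":4,"z":1,"rx":0,"ry":0,"rz":-0.009},
    {"jaw":-1,"x":2,"y":4,"z":1,"rx":0,"ry":0,"rz":-0.009},
    {"jaw":-1,"x":2,"y":4,"z":1,"rx":0,"ry":0,"rz":-0.009},
    {"jaw":-1,"x":2,"y":4,"z":1,"rx":0,"ry":0,"rz":-0.009},
    {"jaw":-1,"x":2,"y":4,"z":1,"rx":0,"ry":0,"rz":-0.009},
    {"jaw":-1,"x":2,"y":4,"z":1,"rx":0,"ry":0,"rz":-0.009},
    {"jaw":-1,"x":2,"y":4,"z":1,"rx":0,"ry":0,"rz":-0.009},
    {"jaw":-1,"x":2,"y":4,"z":1,"rx":0,"ry":0,"rz":-0.009},
  ],
)

```text
time_s: 19.85
ee_pos: [0.5073, -0.0106, 0.0523]
tcp_rot: [[-0.955, -0.296, -0.0], [-0.296, 0.955, -0.0], [0.0, -0.0, -1.0]]
contact_force: [-0.5, 0.1, -0.5]
opening: 0.039
```

Run:
```python
from h import *
o=status.get_obs();print(o['time_s'],o['ee_pos'],o['opening'],o['contact_force'],o['joint_vel'])
im=imaging.camera('side')[:,:,::-1]
cv2.imwrite('pics/s13.png',cv2.resize(im[170:310,180:360],None,fx=4,fy=4,interpolation=cv2.INTER_CUBIC))
cv2.imwrite('pics/s13b.png',cv2.resize(im[210:410,60:260],None,fx=3,fy=3))
```

```text
19.85 [ 0.5073 -0.0106  0.0523] 0.039017645058014055 [-0.4838  0.0908 -0.535 ] [ 0.0501  0.1266 -0.0271  0.02   -0.0261 -0.0139 -0.0342]
```

View pics/s13.png

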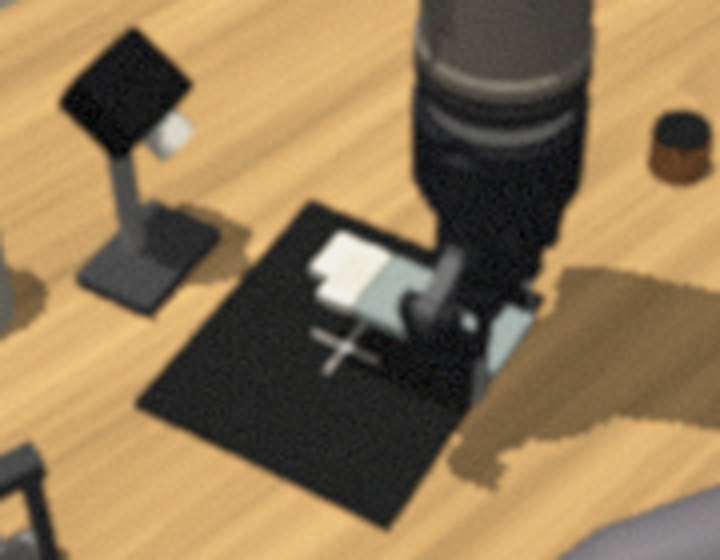

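View pics/s13b.png

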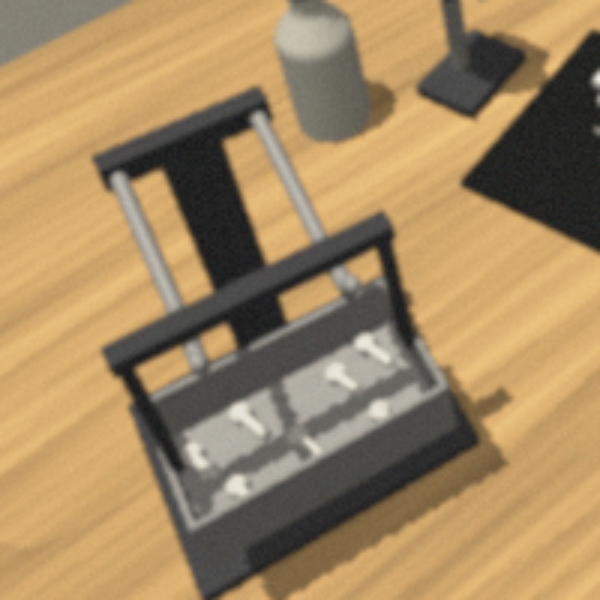

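Run:
```python
from h import *
s=cal('side')
S=lambda u,v:(180+(u+.5)/4-.5,170+(v+.5)/4-.5)
m=onz(s,S(344,348),.004)
A,B,C=[onz(s,S(*q),.064) for q in((340,231),(397,258),(355,309))]
print('off',(A+C)/2-m,'yaw',np.degrees(np.arctan2(*(A-B)[[1,0]])))
print(status.get_obs()['opening'])
arm.hand_in()
```

```text
off [-0.0017 -0.0024  0.06  ] yaw 14.223238777731773
0.0392592063908277
the job is handed in; nothing more can be done
```

I hung the caddy by its handle bar on both prongs of the hook and let go of it. I then picked the slide off its rest by the clear end. I handed in at about 20 s, still holding it over the mark with the frosted end pointing at the camera. No verdict came back, so these are only my own last checks:

- **Caddy:** the last side picture shows it hanging level on both prongs, with the gripper well away from it.
- **Slide position:** the middle of the label is about 3 mm from the cross in plan. Its height of about 60 mm above the mat comes from the tool height and was not measured separately.
- **Slide direction:** the tool's heading puts the slide at 17.2°, in line with the camera. My reading of the short frosted edge in the side picture gave 14.2°, about 3° different. Both are well inside the 15° limit.
- **Grip:** the fingers read about 39 mm open on the 40 mm wide slide. The tool was vertical and the joints were still. External force stayed below 1 N, about the sensor's usual drift.
- **Bystanders:** the glue bottle, tape measure and rotary tool looked unmoved in the pictures, but I did not measure them again.

The first two move calls were refused because the rows left out some keys. Nothing moved, and I resent the first with every key filled in.

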